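# Stamp the maker's mark on the last cup

## Task

One of the three upturned porcelain cups has no blue mark on its foot yet. Stand the red-headed hand stamp upright in the middle of that cup's foot and press the stamp's spring head all the way down to its stop for a moment. Then put the stamp away standing upright on the middle of its wooden stand, leaving all three cups standing where they are and keeping the stamp off the two marked ones.

Things in the scene. Friction and masses are not known exactly. Their poses are not given: they have to be found in the camera images.
- stamp: Self-inking hand stamp, loose, 0.17 kg, upright on the bench at the start: open black frame 60 mm tall, foot 46 (x) by 32 (y) mm, with a red spring head, by which it may be lifted: a box 52 (x) by 38 (y) by 32 mm, top 92 mm and lower edge 60 mm above the origin when up, that slides down over the frame. Origin at the centre of the underside, z up.
- stamp_head (a joint): How far the red head is pressed down into the frame: 0 = up, 0.016 m = at its stop. The spring pushes back with about 4 N at the start and 9 N at the stop, and brings the head up when let go.
- stamp_top (a point): Centre of the top face of the red head (92 mm above the stamp's underside when up); moves with the head.
- cup_blank: The cup to be stamped: loose white porcelain cup standing upside down, 72 mm tall, blue line around the rim, 84 mm across at the bench (rim) and 66 mm across at the flat top (the cup's foot), 0.3 kg. Its foot is plain white, with no mark. Origin at the centre of its underside on the bench, z up.
- cup_blank_foot (a point): Centre of the flat round foot, the upper face of the unmarked upturned cup, 72 mm above the bench; 66 mm across.
- cup_marked_a: Same kind of cup, already stamped: a blue square mark, 24 by 22 mm, on its foot. Origin as for cup_blank. To be left alone.
- cup_marked_b: Another cup already stamped with a blue square mark on its foot. Origin as for cup_blank. To be left alone.
- stand: The stamp's wooden stand, fixed: a pale wooden block 72 (x) by 58 (y) mm, with its flat top 26 mm above the bench, on a dark foot 88 by 74 by 8 mm. Origin at the centre of its underside, z up.
- stand_top (a point): Centre of the stand's flat top, 26 mm above the bench.

How it is judged:
By the outcome, as a careful person would: the job done as asked, in the order asked, and still so for the second after the job is handed in, with the robot touching nothing.
It also fails if it takes over 48 s, if anything falls off the work surface, if the arm or the gripper's body presses on something with over 40 N, if the wrist force passes 120 N, or if a joint passes its speed limit or range.

## Robot

A 7-joint arm with a two-finger parallel gripper is mounted at the origin on the work surface. World frame = base frame: x ahead of the robot, y to its left, z up, the work surface at z = 0. Lengths are in m, angles in rad, forces in N, time in s.
With the tool pointing down it reaches from about 0.425 to 0.875 m from the base axis. Payload 4.7 kg.
Tool frame: the origin (TCP) lies midway between the tips of the shut fingers; the grasp point (between the pads) lies 19 mm behind it; z points along the fingers, y is the line along which they close (so a half turn about z gives the same grasp; the last joint's range is limited). The gripper opens to 85 mm and grips with 20 to 120 N. Pads are 22 mm wide; open, the fingers measure 114 mm over their backs; the gripper's body (76 mm by 85 mm) begins 54 mm behind the grasp point. The pads swing forward as they close: fully open they stand 13 mm farther back than shut.
Start: joints at [-1.167, 0.321, -0.07, 1.45, 0.023, 1.371, -0.057], TCP at [0.247, 0.601, 0.231] pointing down, gripper open.
Joint ranges: [-2.86, 2.86], [-0.3, 2.09], [-1.38, 1.24], [0.06, 2.45], [-1.56, 4.7], [0.09, 2.05], [-2.69, 2.69]. Speed limits (rad/s): [2.57, 2.57, 3.14, 3.14, 3.14, 3.14, 3.14].

## Interface

Orientations are given as a unit quaternion [w, x, y, z].
In Python, from cell import readout, vision, ticket gives the robot as it stands.
- The arm moves only by the shell command python3 -m crank 'ROWS'. ROWS is JSON, one flat list of numbers, 7 for each row, row after row: the shift along the tool's x, y, z in m, then the turn, a rotation vector about the tool's x, y, z in rad, then the gripper command: -1 is fully open, 1 is shut, values between are in proportion. A call has 1 to 8 rows; each row shifts and turns the commanded pose from where the row before left it, along the tool's axes as they then stand; what a row does not reach is not made up. A row lasts 1/10 s, in which the tool goes at most 50 mm and 8.59 degrees, less where a joint would pass 70% of its speed; a pose out of reach is approached as far as the arm can. A call with a gripper value outside its range is refused whole. The fingers move at their own pace and stop on an object; the grip force is fixed at half the most. Time passes only in rows, so rows that do not move let the fingers close. It gives the time, the measured TCP pose, the force, the opening and the grip force at its end, in the units of the state.
- readout.sense(): the state, without advancing time (a new reading comes with each control period).
- vision.snapshot(name): name is "scene" or "top" or "wrist"; returns a dict with "frame" (400x640x3 uint8, red, green, blue), "fx", "fy", "cx", "cy" (pixels), "rvec" (rotation vector, rad) and "tvec" (3), from world to camera coordinates, as OpenCV has them. Camera axes: x right, y down, z forward; pixel columns grow to the right and rows downward; lengths in m; the calibration is good to about 2 mm. A picture is of the moment at which its call begins. There is no depth.
- ticket.close_job(): hands the job in; it is judged then, once.
The state is a dict: "time": time; "q": joint angles; "dq": joint speeds; "joint_efforts": joint torques, N m; "tool_pos": TCP position; "ee_rot": TCP orientation; "force": force on the tool from outside, world axes, zero at the start; "torque": the same for the moment, N m; "finger_gap": finger opening in m; "gripper_force": force on a finger pad.
Only numpy, scipy, OpenCV 4.12 (cv2) and the standard library are available. Lean on these libraries where they do the work, as an engineer would, in place of code of your own. Each camera call takes 0.05 s, during which the arm holds its last target. There are 200 camera calls.

## Working session

There is one attempt and no reset: what is moved stays moved. The work goes in short steps, Python scripts to look and compute and a shell command to move; the robot and the scene stay as the last step left them, time stands still between calls to the robot, and variables do not carry over. Pictures are saved under pics/ and viewed, at most 11 in all, crops included, and the job is handed in when it is done.

```bash
mkdir -p pics; ls
python3 - <<'E'
from cell import readout, vision
import cv2,numpy as np
print(readout.sense())
for n in("scene","top"):
    s=vision.snapshot(n); cv2.imwrite(f"pics/{n}0.png",s["frame"][:,:,::-1]); np.save(f"{n}0.npy",s,allow_pickle=True)
    print(n,{k:v for k,v in s.items() if k!="frame"})
E
```

```text
pics
{'time': 0.0, 'q': array([-1.16689974,  0.32183824, -0.07007373,  1.45165837,  0.02256185,
        1.37081231, -0.0569197 ]), 'dq': array([-8.65286286e-04, -7.05648552e-05, -7.12935552e-04,  1.24023612e-03,
       -5.26868923e-04, -2.14972221e-03, -3.30507774e-04]), 'joint_efforts': array([ 3.47995283e-04, -4.93594587e+01, -3.82440062e-01, -3.14331257e+01,
        1.28924716e-02,  1.12699420e-02,  6.66535371e-06]), 'tool_pos': array([0.24683577, 0.60072834, 0.23022186]), 'ee_rot': array([-1.55146862e-04,  1.93670368e-01,  9.81066184e-01, -9.52436739e-04]), 'force': array([ 0.05974876,  0.26332207, -0.23826206]), 'torque': array([-0.01404733, -0.02068926, -0.0160852 ]), 'gripper_force': 0.0, 'finger_gap': 0.08540148407889567}
scene {'fx': 443.1719010809975, 'fy': 443.1719010809975, 'cx': 325.34069507111946, 'cy': 192.42148478831766, 'rvec': array([ 1.37850594,  1.87715943, -1.03066963]), 'tvec': array([ 0.16794236, -0.1891632 ,  1.43654238])}
top {'fx': 361.06090473886223, 'fy': 361.06090473886223, 'cx': 317.67475655912796, 'cy': 197.00381381609847, 'rvec': array([ 2.12901558, -2.10276011,  0.21312266]), 'tvec': array([0.00542554, 0.53052453, 0.67429556])}
```

View pics/scene0.png

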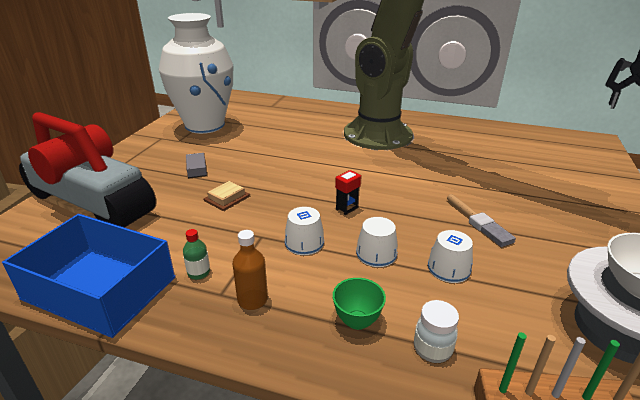

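View pics/top0.png

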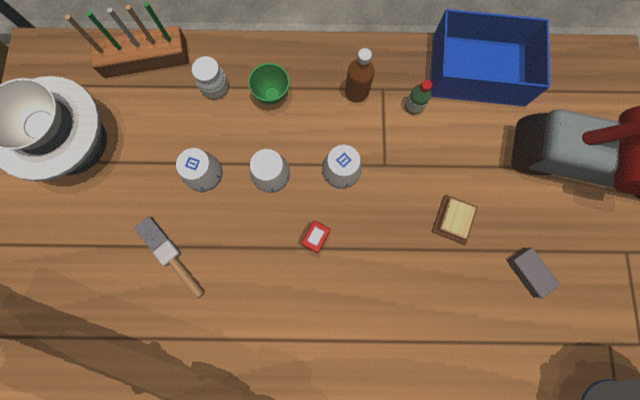

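The top view shows the blank cup in the middle at (268,165). The marked cups are at (195,165) and (343,160), the stamp at (316,237) and the stand at (457,218). The scene view agrees: blank at (378,240), stamp at (348,190), stand at (227,193). Next I'll measure these.

```bash
cat > h.py <<'E'
import cv2,numpy as np
from scipy.spatial.transform import Rotation as R
def ray(s,uv,z):
    uv=np.atleast_2d(uv).astype(float); M=R.from_rotvec(s["rvec"]).as_matrix()
    d=np.c_[(uv[:,0]-s["cx"])/s["fx"],(uv[:,1]-s["cy"])/s["fy"],np.ones(len(uv))]@M
    c=-M.T@s["tvec"]; return c+d*((z-c[2])/d[:,2])[:,None]
def proj(s,p):
    K=np.array([[s["fx"],0,s["cx"]],[0,s["fy"],s["cy"]],[0,0,1]])
    return cv2.projectPoints(np.atleast_2d(p).astype(float),s["rvec"],s["tvec"],K,None)[0][:,0]
def blob(s,mask,near,r):
    m=mask.astype(np.uint8); w=np.zeros_like(m); cv2.circle(w,tuple(int(v) for v in near),r,1,-1)
    cs,_=cv2.findContours(m*w,cv2.RETR_EXTERNAL,cv2.CHAIN_APPROX_NONE); return max(cs,key=cv2.contourArea)[:,0]
def rect(P):
    (c,sz,a)=cv2.minAreaRect((P[:,:2]*1000).astype(np.float32)); return np.round(c,1),np.round(sz,1),round(a,1)
E
python3 - <<'E'
from h import *
for n,st,cup,std in(("top",(316,237),(268,165),(457,218)),("scene",(348,183),(377,228),(227,190))):
    s=np.load(n+"0.npy",allow_pickle=True).item(); hsv=cv2.cvtColor(s["frame"],cv2.COLOR_RGB2HSV); H,S,V=[hsv[:,:,i].astype(int) for i in range(3)]
    red=((H<8)|(H>172))&(S>130)&(V>80)
    c=blob(s,red,st,24); print(n,"red@.092",rect(ray(s,c,.092)))
    # white label on head top
    lab=(S<60)&(V>150); c=blob(s,lab,st,12); print(" label",rect(ray(s,c,.092)))
    print(" cup V",V[cup[1]-25:cup[1]+30:3,cup[0]].tolist(), V[cup[1],cup[0]-28:cup[0]+28:3].tolist())
    print(" stand HSV",hsv[std[1],std[0]],hsv[std[1]-18:std[1]+20:4,std[0]].tolist())
    pale=(V>185)&(S<150)&(H>12)&(H<35); c=blob(s,pale,std,26); print(" stand@.026",rect(ray(s,c,.026)))
    for k in cup,: print(" cup click",ray(s,k,.072)[0].round(4))
t=np.load("top0.npy",allow_pickle=True).item();s=np.load("scene0.npy",allow_pickle=True).item()
A=cv2.resize(t["frame"][140:260,150:350],None,fx=4,fy=4,interpolation=2);cv2.imwrite("pics/crop.png",A[:,:,::-1])
E
```

```text
top red@.092 (array([447.8,  15.5]), array([37.9, 52. ]), 61.5)
 label (array([448.6,  15.4]), array([19.9, 29.8]), 61.1)
 cup V [159, 154, 153, 180, 200, 200, 197, 199, 195, 197, 197, 198, 200, 195, 119, 120, 113, 94, 153] [130, 131, 131, 120, 200, 198, 196, 200, 194, 196, 196, 200, 197, 198, 171, 114, 103, 117, 113]
 stand HSV [ 24  80 194] [[14, 111, 158], [22, 89, 194], [20, 94, 193], [23, 86, 193], [26, 77, 198], [24, 82, 196], [25, 82, 198], [24, 83, 194], [22, 86, 196], [13, 108, 87]]
 stand@.026 (array([ 495.6, -279.6]), array([52. , 67.2]), 69.3)
 cup click [0.5906 0.1121 0.072 ]
scene red@.092 (array([471.8,  20.5]), array([99.2, 55. ]), 13.0)
 label (array([446.9,  14.6]), array([19.1, 30.4]), 61.6)
 cup V [188, 190, 133, 189, 193, 246, 243, 243, 243, 243, 243, 153, 167, 165, 165, 162, 160, 110, 108] [187, 186, 187, 189, 167, 253, 243, 242, 243, 243, 243, 243, 243, 243, 243, 251, 188, 188, 188]
 stand HSV [ 21 102 240] [[15, 142, 182], [15, 140, 187], [14, 145, 194], [21, 102, 237], [23, 94, 242], [22, 96, 242], [14, 129, 229], [14, 124, 99], [9, 166, 89], [9, 153, 50]]
 stand@.026 (array([ 465.7, -303.5]), array([144.8, 114.6]), 69.6)
 cup click [0.601  0.1149 0.072 ]
```

View pics/crop.png

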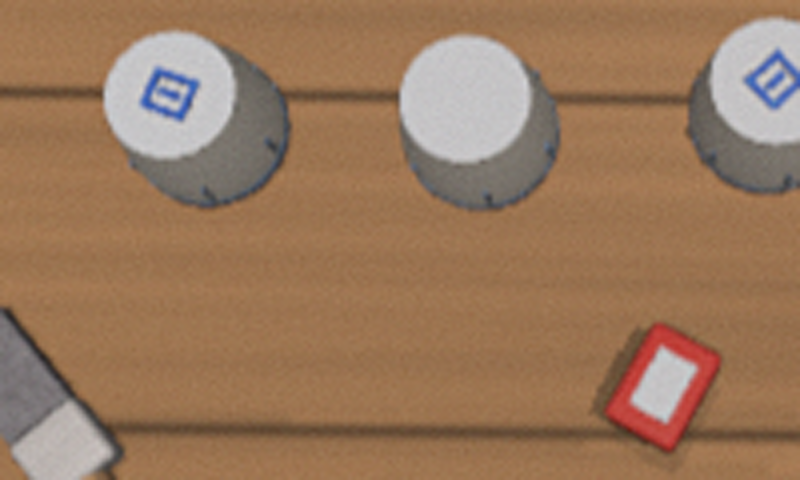

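The crop shows the blank cup's plain foot at crop (465,99), which is top pixel (266,165), between two marked feet. The stamp's red head is at crop (664,387). Next: cup centres, long axes, and the tool-frame move.

```bash
cat >> h.py <<'E'
def longax(P):
    b=cv2.boxPoints(cv2.minAreaRect((P[:,:2]*1000).astype(np.float32))); e=[b[1]-b[0],b[2]-b[1]]
    l=max(e,key=np.linalg.norm); return round(np.degrees(np.arctan2(l[1],l[0]))%180,1)
def tool(st): return R.from_quat(np.roll(st["ee_rot"],-1))
E
python3 - <<'E'
from h import *
from cell import readout
for n,st,cups,std in(("top",(316,237),((266,165),(192,164),(344,160)),(457,218)),("scene",(348,183),((377,228),(304,216),(454,240)),(227,190))):
    s=np.load(n+"0.npy",allow_pickle=True).item(); hsv=cv2.cvtColor(s["frame"],cv2.COLOR_RGB2HSV); H,S,V=[hsv[:,:,i].astype(int) for i in range(3)]
    for cp in cups:
        c=blob(s,((S<40)&(V>(180 if n=="top" else 225)))|((H>95)&(H<130)&(S>40)),cp,24)
        P=ray(s,c,.072); (x,y),r=cv2.minEnclosingCircle((P[:,:2]*1000).astype(np.float32)); print(n,"cup",rect(P),round(x,1),round(y,1),"r",round(r,1))
    if n=="top":
        red=((H<8)|(H>172))&(S>130)&(V>80); print("stamp long",longax(ray(s,blob(s,red,st,24),.092)))
    for vt in (175,185):
        pale=(V>(vt if n=="top" else vt+40))&(S<115)&(H>15)&(H<35); P=ray(s,blob(s,pale,std,26),.026); print(n,"stand",rect(P),longax(P))
T=tool(readout.sense()).as_matrix(); print(T.round(3)); print("tool y yaw",np.degrees(np.arctan2(T[1,1],T[0,1])))
E
```

```text
top cup (array([592.9, 117.2]), array([62.6, 62. ]), 1.9) 593.1 116.7 r 32.2
top cup (array([593.1, 265.2]), array([63.1, 61.9]), 4.2) 592.6 264.4 r 32.4
top cup (array([603.3, -38.9]), array([62.7, 62.3]), 0.4) 604.0 -38.7 r 32.2
stamp long 151.5
top stand (array([ 495.9, -279.5]), array([53. , 67.7]), 69.2) 159.2
top stand (array([ 495.6, -279.6]), array([52. , 67.2]), 69.3) 159.3
scene cup (array([592.6, 116.2]), array([60.8, 63.1]), 18.0) 592.8 116.4 r 32.8
scene cup (array([604.6, -38.8]), array([61.3, 64.3]), 18.1) 603.8 -39.1 r 32.6
scene cup (array([592.1, 264.4]), array([62.1, 63.8]), 17.9) 592.5 264.4 r 32.8
scene stand (array([ 496.4, -279.3]), array([49.4, 65.5]), 68.0) 158.0
scene stand (array([ 496.4, -279.3]), array([49.4, 65.5]), 68.0) 158.0
[[-0.925  0.38  -0.001]
 [ 0.38   0.925 -0.002]
 [-0.    -0.002 -1.   ]]
tool y yaw 67.66716013877083
```

```bash
cat > go.py <<'E'
import sys; from h import *; from cell import readout
def plan(pts):
    s=readout.sense(); p=s["tool_pos"]; T=tool(s)
    for x,y,z,yaw in pts:
        # goal: pointing down, tool y at yaw
        a=np.radians(yaw); yv=np.array([np.cos(a),np.sin(a),0]); zv=np.array([0,0,-1.]); G=R.from_matrix(np.c_[np.cross(yv,zv),yv,zv])
        w=(T.inv()*G).as_rotvec(); d=T.inv().apply(np.array([x,y,z])-p)
        d2=G.inv().apply(np.array([x,y,z])-p)
        print("turn",w.round(3),"shift before turn",(d*1000).round(1),"after turn",(d2*1000).round(1)); p=np.array([x,y,z]);T=G
if __name__=="__main__": plan(eval(sys.argv[1]))
E
python3 go.py "[(.44,.32,.23,61.4),(.45,.02,.2,61.4),(.4478,.0153,.16,61.4)]"
```

```text
turn [-0.002  0.     0.109] shift before turn [-285.3 -186.3    0.7] after turn [-3.040e+02 -1.541e+02  3.000e-01]
turn [0. 0. 0.] shift before turn [-152.4 -258.6   30. ] after turn [-152.4 -258.6   30. ]
turn [0. 0. 0.] shift before turn [-0.3 -5.2 40. ] after turn [-0.3 -5.2 40. ]
```

```bash
python3 -m crank '[0,0,0,-0.002,0,0.109,-1, -0.0434,-0.022,0,0,0,0,-1, -0.0434,-0.022,0,0,0,0,-1, -0.0434,-0.022,0,0,0,0,-1, -0.0434,-0.022,0,0,0,0,-1, -0.0434,-0.022,0,0,0,0,-1, -0.0434,-0.022,0,0,0,0,-1, -0.0434,-0.022,0,0,0,0,-1]'
python3 -m crank '[-0.0218,-0.037,0.0043,0,0,0,-1, -0.0218,-0.037,0.0043,0,0,0,-1, -0.0218,-0.037,0.0043,0,0,0,-1, -0.0218,-0.037,0.0043,0,0,0,-1, -0.0218,-0.037,0.0043,0,0,0,-1, -0.0218,-0.037,0.0043,0,0,0,-1, -0.0218,-0.037,0.0043,0,0,0,-1, 0,0,0,0,0,0,-1]'
python3 go.py "[(.4478,.0153,.16,61.4)]"
python3 - <<'E'
from h import *; from cell import vision
s=vision.snapshot("wrist"); cv2.imwrite("pics/w1.png",s["frame"][:,:,::-1])
hsv=cv2.cvtColor(s["frame"],cv2.COLOR_RGB2HSV); H,S,V=[hsv[:,:,i].astype(int) for i in range(3)]
pp=proj(s,[.4478,.0153,.092])[0]; print(pp)
m=((H<8)|(H>172))&(S>130)&(V>80); c=blob(s,m,pp,200); P=ray(s,c,.092); print(rect(P),longax(P))
E
```

```text
time: 0.9
tool_pos: [0.4408, 0.3187, 0.2308]
ee_rot: [0.0, 0.247, 0.969, 0.001]
force: [0.9, 0.4, 0.5]
finger_gap: 0.0857
gripper_force: 0.0
time: 1.7
tool_pos: [0.4497, 0.0138, 0.1998]
ee_rot: [-0.0, 0.252, 0.968, 0.0]
force: [0.4, 0.3, 0.4]
finger_gap: 0.0851
gripper_force: 0.0
turn [ 0.    -0.    -0.009] shift before turn [ 2.4  0.4 39.8] after turn [ 2.4  0.4 39.8]
[319.44181987 193.95711731]
(array([447.7,  15.6]), array([36.8, 51.3]), 62.0) 152.0
```

View pics/w1.png

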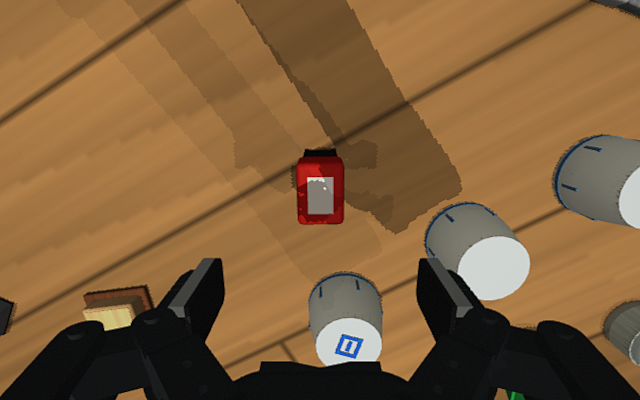

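The wrist view shows the red head at (320,190), centred left to right between the fingers. It measures (447.7, 15.6) mm, which matches the top view. Descending and gripping.

```bash
python3 -m crank '[0.0024,0.0002,0.026,0,0,-0.012,-1, 0,0,0.04,0,0,0,-1, 0,0,0.03,0,0,0,-1, 0,0,0.025,0,0,0,-1, 0,0,0.015,0,0,0,-1, 0,0,0.01,0,0,0,-1, 0,0,0,0,0,0,-1]'
python3 -m crank '[0,0,0,0,0,0,1, 0,0,0,0,0,0,1, 0,0,0,0,0,0,1, 0,0,0,0,0,0,1, 0,0,0,0,0,0,1, 0,0,0,0,0,0,1]'
```

```text
time: 2.45
tool_pos: [0.4474, 0.0227, 0.0532]
ee_rot: [-0.001, 0.24, 0.971, 0.0]
force: [0.2, 0.5, 0.3]
finger_gap: 0.0853
gripper_force: 0.0
time: 3.05
tool_pos: [0.449, 0.0218, 0.0549]
ee_rot: [0.001, 0.241, 0.971, 0.001]
force: [-1.1, -1.7, 3.2]
finger_gap: 0.0386
gripper_force: 59.8
```

```bash
python3 -m crank '[0,0,-0.01,0,0,0,1, 0,0,-0.025,0,0,0,1, 0,0,-0.035,0,0,0,1, 0,0,-0.035,0,0,0,1, 0,0,-0.02,0,0,0,1, 0,0,0,0,0,0,1, 0,0,0,0,0,0,1]'
cat > look.py <<'E'
from h import *; from cell import vision,readout
import sys
tag=sys.argv[1]; s0=readout.sense(); p=s0["tool_pos"]; T=tool(s0)
print("tcp",p.round(4),"tool z",T.as_matrix()[:,2].round(4),"yaw y",np.degrees(np.arctan2(*T.as_matrix()[[1,0],1])).round(2),"gap",s0["finger_gap"].round(4),"F",s0["force"].round(1))
for n in("scene","top","wrist"):
    s=vision.snapshot(n); np.save(f"{n}_{tag}.npy",s,allow_pickle=True); cv2.imwrite(f"pics/{n}_{tag}.png",s["frame"][:,:,::-1])
E
python3 look.py a
python3 - <<'E'
import cv2,numpy as np
a=cv2.imread("pics/scene_a.png")[100:280,250:490];b=cv2.imread("pics/wrist_a.png")
cv2.imwrite("pics/ab.png",np.hstack([cv2.resize(a,(400,300),interpolation=2),cv2.resize(b,(400,300))]))
E
```

```text
time: 3.75
tool_pos: [0.4478, 0.0218, 0.1789]
ee_rot: [-0.0, 0.241, 0.971, 0.001]
force: [-0.4, 0.1, -2.8]
finger_gap: 0.0386
gripper_force: 62.0Traceback (most recent call last):
  File "look.py", line 4, in <module>
    print("tcp",p.round(4),"tool z",T.as_matrix()[:,2].round(4),"yaw y",np.degrees(np.arctan2(*T.as_matrix()[[1,0],1])).round(2),"gap",s0["finger_gap"].round(4),"F",s0["force"].round(1))
                                                                                                                                       ^^^^^^^^^^^^^^^^^^^^^^
AttributeError: 'float' object has no attribute 'round'
[ WARN:0@0.009] global loadsave.cpp:275 findDecoder imread_('pics/scene_a.png'): can't open/read file: check file path/integrity
Traceback (most recent call last):
TypeError: 'NoneType' object is not subscriptable
```

```bash
sed -i 's/s0\["finger_gap"\].round(4)/round(s0["finger_gap"],4)/' look.py
python3 look.py a
python3 - <<'E'
import cv2,numpy as np
a=cv2.imread("pics/scene_a.png")[100:280,250:490];b=cv2.imread("pics/wrist_a.png")
cv2.imwrite("pics/ab.png",np.hstack([cv2.resize(a,(400,300),interpolation=2),cv2.resize(b,(400,300))]))
E
```

```text
tcp [0.4478 0.0218 0.1789] tool z [ 3.0e-04  2.1e-03 -1.0e+00] yaw y 62.12 gap 0.0386 F [-0.4  0.1 -2.8]
```

View pics/ab.png

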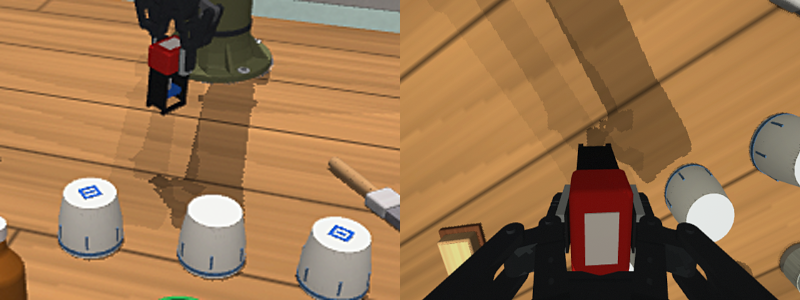

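The scene crop shows the stamp held upright, with its head at about (345,133) full-scale. The wrist view shows the head square between the pads, with its label at about (320,318). Next I'll measure the offset of the head in the hand.

```bash
cat > held.py <<'E'
from h import *; import sys
def held(tag,zt,near):
    for n in("wrist","scene","top"):
        s=np.load(f"{n}_{tag}.npy",allow_pickle=True).item(); hsv=cv2.cvtColor(s["frame"],cv2.COLOR_RGB2HSV); H,S,V=[hsv[:,:,i].astype(int) for i in range(3)]
        q=proj(s,[near[0],near[1],zt])[0]
        lab=(S<60)&(V>110)
        try:
            c=blob(s,lab,q,60 if n=="wrist" else 12); P=ray(s,c,zt); print(n,q.round(),"label",rect(P),longax(P),len(c))
            c=blob(s,((H<8)|(H>172))&(S>130)&(V>60),q,120 if n=="wrist" else 25); P=ray(s,c,zt); print("   red",rect(P),longax(P))
        except ValueError: print(n,"none")
held(sys.argv[1],float(sys.argv[2]),eval(sys.argv[3]))
E
python3 held.py a .216 "(.447,.0155)"
```

```text
wrist [303. 318.] label (array([450.9,  21.5]), array([20.2, 31.1]), 61.7) 151.7 238
   red (array([443.4,  24.8]), array([36.8, 59.9]), 61.9) 151.9
scene [351. 125.] label (array([449.3,  21.3]), array([20.4, 31.6]), 61.6) 151.6 25
   red (array([482.9,  18.5]), array([117.7,  38.2]), 13.5) 13.5
top none
```

```bash
python3 go.py "[(.5906,.1171,.165,62)]"
```

```text
turn [-0.    -0.002  0.002] shift before turn [-82.2 151.6  12.5] after turn [-81.9 151.8  12.7]
```

```bash
python3 -m crank '[-0.006,0.011,0,0,-0.002,0,1, -0.0165,0.0305,0,0,0,0,1, -0.0205,0.038,0.002,0,0,0,1, -0.0165,0.0305,0.004,0,0,0,1, -0.0125,0.023,0.004,0,0,0,1, -0.007,0.013,0.003,0,0,0,1, -0.003,0.0056,0,0,0,0,1, 0,0,0,0,0,0,1]'
python3 -m crank '[0,0,0,0,0,0,1, 0,0,0,0,0,0,1]' >/dev/null
python3 look.py b; python3 held.py b .2022 "(.5926,.1167)"
python3 - <<'E'
import cv2,numpy as np
a=cv2.imread("pics/scene_b.png")[100:280,270:510];b=cv2.imread("pics/top_b.png")[90:270,160:400]
cv2.imwrite("pics/bb.png",np.hstack([cv2.resize(a,(400,300),interpolation=2),cv2.resize(b,(400,300),interpolation=2)]))
E
```

```text
time: 4.7
tool_pos: [0.5919, 0.118, 0.1656]
ee_rot: [0.001, 0.241, 0.971, 0.0]
force: [-0.3, 0.2, -1.6]
finger_gap: 0.0383
gripper_force: 61.9
tcp [0.5913 0.1166 0.167 ] tool z [ 0.0027  0.001  -1.    ] yaw y 62.06 gap 0.038 F [ 0.6  0.3 -0.4]
wrist [319. 309.] label (array([597.4, 115.5]), array([20.8, 32.2]), 61.6) 151.6 239
   red (array([589.7, 118.9]), array([37.9, 61.9]), 61.9) 151.9
scene [384. 169.] label (array([589.3, 116. ]), array([20. , 29.4]), 60.9) 150.9 30
   red (array([616. , 110.4]), array([108. ,  39.9]), 6.1) 6.1
top [255. 141.] label (array([585.9, 126.1]), array([12.8,  3.5]), 68.3) 68.3 14
   red (array([572.3, 121.8]), array([44.1, 17.9]), 63.6) 63.6
```

View pics/bb.png

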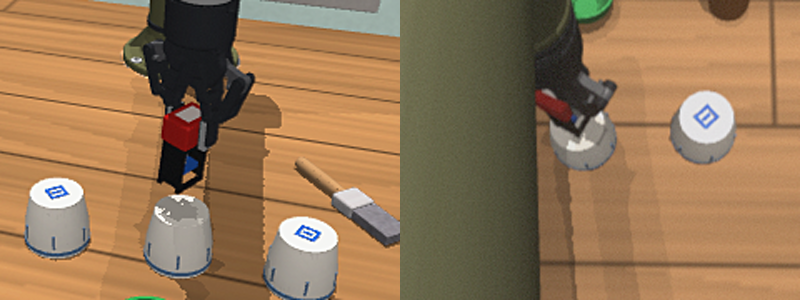

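The stamp hangs upright just behind and above the blank cup's foot in the scene crop, and its shadow falls on that cup. I'll triangulate the label and the foot's corner.

```bash
cat > tri.py <<'E'
from h import *; import sys
def P34(s):
    K=np.array([[s["fx"],0,s["cx"]],[0,s["fy"],s["cy"]],[0,0,1]]); return K@np.c_[R.from_rotvec(s["rvec"]).as_matrix(),s["tvec"]]
def tri(tag,guess):
    S={n:np.load(f"{n}_{tag}.npy",allow_pickle=True).item() for n in("wrist","scene")}; uv={}
    for n,s in S.items():
        hsv=cv2.cvtColor(s["frame"],cv2.COLOR_RGB2HSV).astype(int); q=proj(s,guess)[0]
        c=blob(s,(hsv[:,:,1]<60)&(hsv[:,:,2]>110),q,60 if n=="wrist" else 12)
        uv[n]=np.array(cv2.minAreaRect(c.astype(np.float32))[0])
    X=cv2.triangulatePoints(P34(S["wrist"]),P34(S["scene"]),uv["wrist"][:,None],uv["scene"][:,None])[:,0]; X=X[:3]/X[3]
    print(tag,"label xyz",X.round(4),[ (proj(S[n],X)[0]-uv[n]).round(1) for n in S])
tri(sys.argv[1],eval(sys.argv[2]))
E
python3 tri.py a "(.45,.0214,.216)"; python3 tri.py b "(.5926,.1167,.204)"
```

```text
a label xyz [0.4513 0.0202 0.2153] [array([-3.1,  2.2]), array([0.3, 0.2])]
b label xyz [0.5958 0.1156 0.2041] [array([-2.3,  1.3]), array([0.3, 0.1])]
```

```bash
python3 -m crank '[0.0015,0,0.006,0,0,0,1, 0,0,0.012,0,0,0,1, 0,0,0.01,0,0,0,1, 0,0,0.007,0,0,0,1, 0,0,0,0,0,0,1, 0,0,0,0,0,0,1, 0,0,0,0,0,0,1]'
python3 look.py c; python3 tri.py c "(.5926,.1167,.169)"; python3 held.py c .169 "(.5926,.1167)"
python3 - <<'E'
import cv2,numpy as np
a=cv2.imread("pics/scene_c.png")[150:280,310:440];b=cv2.imread("pics/wrist_c.png")
cv2.imwrite("pics/cc.png",np.hstack([cv2.resize(a,(400,400),interpolation=2),cv2.resize(b,(400,400))]))
E
```

```text
time: 5.75
tool_pos: [0.5909, 0.1181, 0.1322]
ee_rot: [0.002, 0.241, 0.971, 0.001]
force: [0.3, -0.1, -1.9]
finger_gap: 0.0385
gripper_force: 61.9
tcp [0.5909 0.1181 0.1322] tool z [ 0.0034  0.0011 -1.    ] yaw y 62.11 gap 0.0385 F [ 0.3 -0.1 -1.9]
c label xyz [0.5953 0.1169 0.1691] [array([-2.3,  1.3]), array([0.3, 0.1])]
wrist [317. 314.] label (array([595.7, 117.4]), array([20.5, 31.7]), 61.7) 151.7 239
   red (array([588.1, 120.8]), array([37.3, 61. ]), 62.0) 152.0
scene [383. 184.] label (array([591.8, 117.9]), array([20. , 31.7]), 62.7) 152.7 30
   red (array([616.9, 112.1]), array([104.2,  39.7]), 5.9) 5.9
top [258. 148.] label (array([583.2, 125.7]), array([6.4, 2.4]), 63.5) 63.5 7
   red (array([571.2, 122.7]), array([40.7, 16.5]), 63.7) 63.7
```

View pics/cc.png

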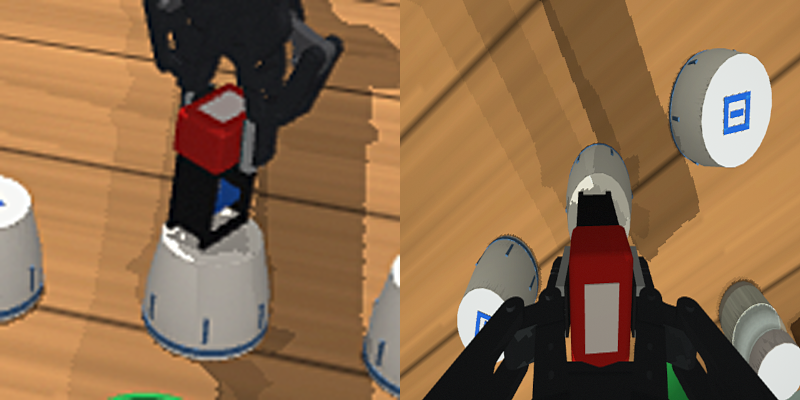

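The stamp's foot hovers a few mm above the blank foot, with its nearest lower corner at scene pixel about (376,231). I'll check its tilt and centring against projected corners.

Run:
```python
from h import *
s=np.load("scene_c.npy",allow_pickle=True).item()
c=np.array([.5929,.1167]);a=np.radians(151.9);u=np.array([np.cos(a),np.sin(a)]);v=np.array([-u[1],u[0]])
for z,l,w in((.077,.046,.032),(.169,.052,.038),(.137,.052,.038)):
    pts=[np.r_[c+i*l/2*u+j*w/2*v,z] for i in(-1,1) for j in(-1,1)]
    uv=proj(s,pts); print(z,"crop px",((uv-[310,150])*400/130).round().tolist())
print("cup foot ctr crop",((proj(s,np.r_[c,.072])-[310,150])*400/130).round())
```

```text
0.077 crop px [[209.0, 253.0], [170.0, 231.0], [253.0, 223.0], [215.0, 203.0]]
0.169 crop px [[221.0, 133.0], [172.0, 109.0], [274.0, 102.0], [226.0, 80.0]]
0.137 crop px [[217.0, 178.0], [169.0, 153.0], [269.0, 146.0], [222.0, 123.0]]
cup foot ctr crop [[211. 233.]]
```

```bash
python3 -m crank '[0,0,0.003,0,0,0,1, 0,0,0.003,0,0,0,1, 0,0,0.003,0,0,0,1, 0,0,0.003,0,0,0,1, 0,0,0,0,0,0,1, 0,0,0,0,0,0,1]'
python3 -m crank '[0,0,0.003,0,0,0,1, 0,0,0.002,0,0,0,1, 0,0,0.001,0,0,0,1, 0,0,0,0,0,0,1, 0,0,0,0,0,0,1]'
```

```text
time: 6.5
tool_pos: [0.5908, 0.1177, 0.1206]
ee_rot: [0.001, 0.241, 0.97, 0.001]
force: [-2.9, -1.0, 5.2]
finger_gap: 0.0383
gripper_force: 62.7
time: 7.0
tool_pos: [0.5907, 0.1174, 0.1149]
ee_rot: [0.001, 0.241, 0.97, 0.001]
force: [-3.5, -2.0, 8.1]
finger_gap: 0.0383
gripper_force: 63.2
```

```bash
for i in 1 2; do python3 -m crank '[0,0,0.001,0,0,0,1, 0,0,0.001,0,0,0,1, 0,0,0,0,0,0,1]' | egrep 'pos|force: \['; done
```

```text
tool_pos: [0.5906, 0.1173, 0.113]
force: [-4.2, -1.3, 7.9]
tool_pos: [0.5907, 0.1173, 0.1114]
force: [-4.3, -1.8, 11.1]
```

```bash
python3 -m crank '[0,0,0.001,0,0,0,1, 0,0,0,0,0,0,1, 0,0,0,0,0,0,1]' | egrep 'pos|force: \['
```

```text
tool_pos: [0.5909, 0.1172, 0.1114]
force: [-5.2, -2.4, 15.1]
```

```bash
python3 -m crank '[0,0,0.001,0,0,0,1, 0,0,0.001,0,0,0,1, 0,0,0,0,0,0,1, 0,0,0,0,0,0,1, 0,0,0,0,0,0,1]' | egrep 'pos|force: \['
python3 look.py d
python3 - <<'E'
import cv2
cv2.imwrite("pics/dd.png",cv2.resize(cv2.imread("pics/scene_d.png")[150:280,310:440],(520,520),interpolation=2))
E
```

```text
tool_pos: [0.5914, 0.1172, 0.1113]
force: [-8.7, -3.6, 23.4]
tcp [0.5914 0.1172 0.1113] tool z [ 0.0045  0.0018 -1.    ] yaw y 62.05 gap 0.0381 F [-8.7 -3.6 23.4]
```

View pics/dd.png

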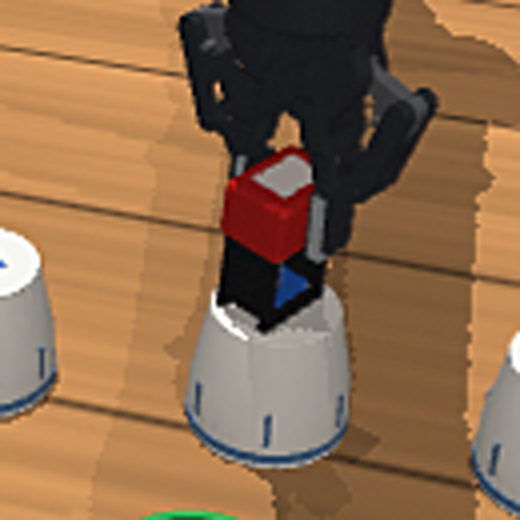

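The dd crop shows the head slid down over the frame, with the stamp upright in the middle of the unmarked cup. The force rose to 23 N with no further travel, so the head is at its stop. Releasing slowly and lifting.

```bash
python3 -m crank '[0,0,-0.003,0,0,0,1, 0,0,-0.003,0,0,0,1, 0,0,-0.004,0,0,0,1, 0,0,-0.005,0,0,0,1, 0,0,-0.005,0,0,0,1, 0,0,-0.005,0,0,0,1, 0,0,-0.01,0,0,0,1, 0,0,-0.02,0,0,0,1]'
python3 -m crank '[0,0,-0.025,0,0,0,1, 0,0,-0.015,0,0,0,1, 0,0,0,0,0,0,1, 0,0,0,0,0,0,1]'
python3 look.py e; python3 tri.py e "(.593,.117,.236)"; python3 go.py "[(.494,-.279,.20,68.8)]"
python3 - <<'E'
import cv2
cv2.imwrite("pics/ee.png",cv2.resize(cv2.imread("pics/scene_e.png")[90:290,260:500],(600,500),interpolation=2))
E
```

```text
time: 9.35
tool_pos: [0.5889, 0.1178, 0.1603]
ee_rot: [-0.001, 0.241, 0.971, -0.0]
force: [-0.3, -0.3, -2.2]
finger_gap: 0.0383
gripper_force: 61.9
time: 9.75
tool_pos: [0.59, 0.118, 0.2012]
ee_rot: [0.001, 0.241, 0.971, 0.001]
force: [-0.4, 0.4, -2.8]
finger_gap: 0.0385
gripper_force: 62.0
tcp [0.59   0.118  0.2012] tool z [ 2.1e-03  9.0e-04 -1.0e+00] yaw y 62.12 gap 0.0385 F [-0.4  0.4 -2.8]
e label xyz [0.5933 0.117  0.238 ] [array([-2.5,  1.5]), array([0.3, 0.2])]
turn [ 0.     0.    -0.117] shift before turn [-1.013e+02 -3.954e+02  1.000e-01] after turn [-5.460e+01 -4.045e+02  2.000e-01]
```

View pics/ee.png

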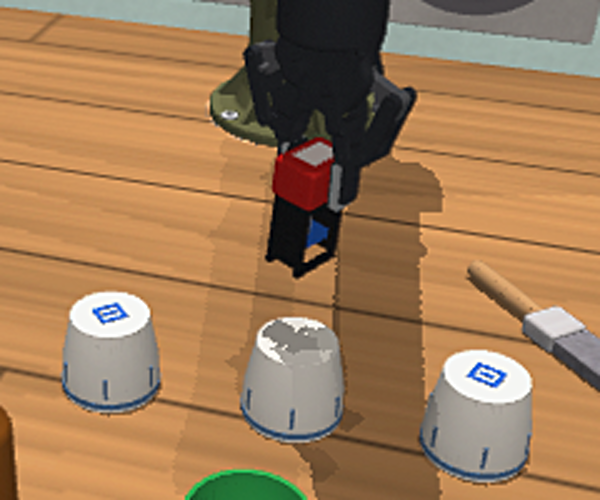

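The ee crop shows the stamp lifted clear and upright, its head back up, and all three cups where they were. The grey patch on the cup is the stamp's shadow. Next, over to the stand.

```bash
python3 -m crank '[0,0,0,0,0,-0.06,1, 0,-0.012,0,0,0,-0.057,1, -0.0055,-0.03,0,0,0,0,1, -0.0055,-0.0405,0,0,0,0,1, -0.0055,-0.0405,0,0,0,0,1, -0.0055,-0.0405,0,0,0,0,1, -0.0055,-0.0405,0,0,0,0,1, -0.0055,-0.0405,0,0,0,0,1]'
python3 -m crank '[-0.0055,-0.0405,0,0,0,0,1, -0.0055,-0.0405,0,0,0,0,1, -0.005,-0.0405,0.005,0,0,0,1, -0.003,-0.025,0.01,0,0,0,1, -0.001,-0.013,0.01,0,0,0,1, 0,0,0,0,0,0,1, 0,0,0,0,0,0,1]'
python3 go.py "[(.4928,-.279,.125,68.8)]"
```

```text
time: 10.7
tool_pos: [0.5309, -0.1231, 0.2005]
ee_rot: [0.001, 0.184, 0.983, 0.001]
force: [0.0, 0.3, -2.0]
finger_gap: 0.0386
gripper_force: 61.9
time: 11.4
tool_pos: [0.493, -0.2767, 0.1755]
ee_rot: [0.001, 0.184, 0.983, 0.001]
force: [-0.2, 0.2, -2.2]
finger_gap: 0.0384
gripper_force: 62.1
turn [0.002 0.001 0.   ] shift before turn [-0.6 -2.3 50.5] after turn [-0.6 -2.2 50.5]
```

```bash
python3 -m crank '[-0.0005,-0.002,0.02,0.002,0,0,1, 0,0,0.03,0,0,0,1, 0,0,0.02,0,0,0,1, 0,0,0.01,0,0,0,1, 0,0,0,0,0,0,1, 0,0,0,0,0,0,1]'
python3 look.py f; python3 tri.py f "(.4955,-.2795,.1345)"; python3 held.py f .1345 "(.4955,-.2795)"
python3 - <<'E'
from h import *
s=np.load("scene_f.npy",allow_pickle=True).item()
a=cv2.imread("pics/scene_f.png").astype(np.uint8); A=cv2.resize(a[130:230,170:290],(720,600),interpolation=2)
c=np.array([.4958,-.2795]);t=np.radians(158.8);u=np.array([np.cos(t),np.sin(t)]);v=np.array([-u[1],u[0]])
for z,l,w,col in((.026,.072,.058,(0,255,0)),(.043,.046,.032,(255,0,255))):
    uv=(proj(s,[np.r_[c+i*l/2*u+j*w/2*v,z] for i,j in((-1,-1),(-1,1),(1,1),(1,-1))])-[170,130])*6
    cv2.polylines(A,[uv.round().astype(int)],True,col,1)
cv2.imwrite("pics/ff.png",A)
E
```

```text
time: 12.0
tool_pos: [0.4941, -0.2793, 0.0971]
ee_rot: [0.002, 0.183, 0.983, -0.0]
force: [0.6, -0.2, -1.7]
finger_gap: 0.0384
gripper_force: 61.9
tcp [ 0.4941 -0.2793  0.0971] tool z [ 0.0033 -0.0013 -1.    ] yaw y 68.88 gap 0.0384 F [ 0.6 -0.2 -1.7]
f label xyz [ 0.5004 -0.2814  0.1329] [array([-3.4,  3.3]), array([0.4, 0.2])]
wrist [320. 312.] label (array([ 498.8, -279.7]), array([20.5, 31.3]), 68.3) 158.3 239
   red (array([ 491.1, -277.3]), array([37.1, 61. ]), 68.7) 158.7
scene [221. 149.] label (array([ 498.8, -279.5]), array([20.8, 24.6]), 68.1) 158.1 21
   red (array([ 529.5, -273.7]), array([108.2,  34.3]), 32.2) 32.2
top [482. 209.] label (array([ 485., -275.]), array([ 7.1, 19.7]), 0.7) 90.7 26
   red (array([ 478.8, -268.8]), array([47.2, 25.1]), 82.9) 82.9
```

View pics/ff.png

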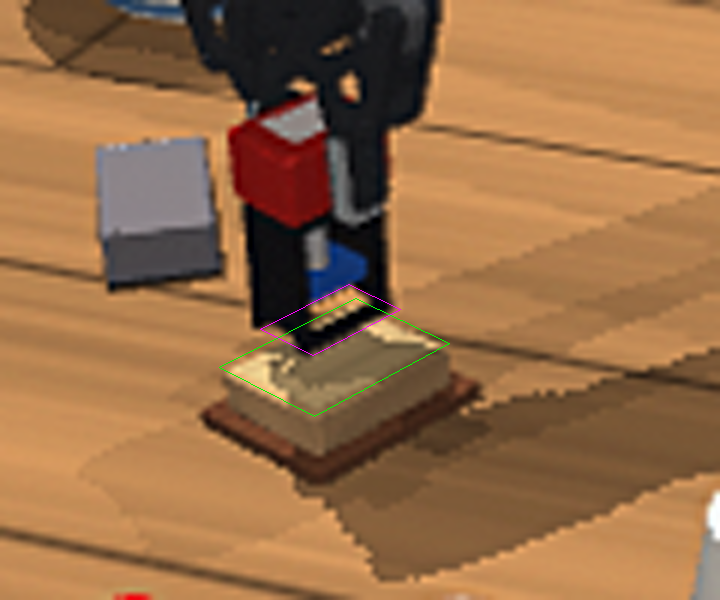

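The stand outline (green) fits the block. The stamp hangs about 15 mm above it, upright and within about 3–5 mm of centre, with its near corner at crop (303,345) against a predicted (312,355). I'll nudge it slightly and set it down.

```bash
python3 -m crank '[0.002,0.001,0.003,0,0,0,1, 0,0,0.005,0,0,0,1, 0,0,0.003,0,0,0,1, 0,0,0,0,0,0,1, 0,0,0,0,0,0,1]' | egrep 'pos|force: \['
python3 -m crank '[0,0,0.002,0,0,0,1, 0,0,0,0,0,0,1, 0,0,0,0,0,0,1]' | egrep 'pos|force: \['
python3 -m crank '[0,0,0.002,0,0,0,1, 0,0,0,0,0,0,1, 0,0,0,0,0,0,1]' | egrep 'pos|force: \['
```

```text
tool_pos: [0.4915, -0.278, 0.085]
force: [0.1, -0.2, -2.6]
tool_pos: [0.4916, -0.278, 0.0832]
force: [-0.0, -0.5, -0.6]
tool_pos: [0.4918, -0.2782, 0.0815]
force: [-0.7, 0.1, 0.1]
```

```bash
python3 -m crank '[0,0,0.001,0,0,0,1, 0,0,0,0,0,0,1, 0,0,0,0,0,0,0.1, 0,0,0,0,0,0,-0.3, 0,0,0,0,0,0,-1, 0,0,0,0,0,0,-1, 0,0,0,0,0,0,-1, 0,0,0,0,0,0,-1]'
python3 -m crank '[0,0,-0.01,0,0,0,-1, 0,0,-0.025,0,0,0,-1, 0,0,-0.04,0,0,0,-1, 0,0,-0.04,0,0,0,-1, 0,0,-0.02,0,0,0,-1, 0,0,0,0,0,0,-1, 0,0,0,0,0,0,-1]'
python3 look.py g; python3 held.py g .118 "(.4958,-.2795)"; python3 tri.py g "(.4958,-.2795,.118)"
python3 - <<'E'
import cv2,numpy as np
a=cv2.imread("pics/scene_g.png")[110:290,170:490];b=cv2.imread("pics/wrist_g.png")
cv2.imwrite("pics/gg.png",np.hstack([cv2.resize(a,(480,270),interpolation=2),cv2.resize(b,(320,270))]))
E
```

```text
time: 14.05
tool_pos: [0.4915, -0.2779, 0.08]
ee_rot: [0.001, 0.184, 0.983, -0.0]
force: [-0.4, -0.1, 0.2]
finger_gap: 0.0857
gripper_force: 0.0
time: 14.75
tool_pos: [0.4914, -0.2779, 0.2157]
ee_rot: [0.002, 0.184, 0.983, -0.0]
force: [-0.1, -0.4, -0.5]
finger_gap: 0.0853
gripper_force: 0.0
tcp [ 0.4914 -0.2779  0.2157] tool z [ 3.e-03 -9.e-04 -1.e+00] yaw y 68.81 gap 0.0853 F [-0.1 -0.4 -0.5]
wrist [319. 208.] label (array([ 493. , -284.1]), array([20.2, 29.8]), 68.8) 158.8 124
   red (array([ 489.5, -282.5]), array([37., 56.]), 68.3) 158.3
scene [222. 156.] label (array([ 491.8, -283.8]), array([18.6, 30.1]), 66.1) 156.1 27
   red (array([ 517.5, -268.3]), array([106.7,  58. ]), 33.2) 33.2
top [478. 211.] label (array([ 493. , -283.2]), array([19.4, 29.9]), 69.4) 159.4 46
   red (array([ 490.6, -277. ]), array([44.5, 58. ]), 68.5) 158.5
g label xyz [ 0.4928 -0.2839  0.1181] [array([-0.,  0.]), array([0., 0.])]
```

View pics/gg.png

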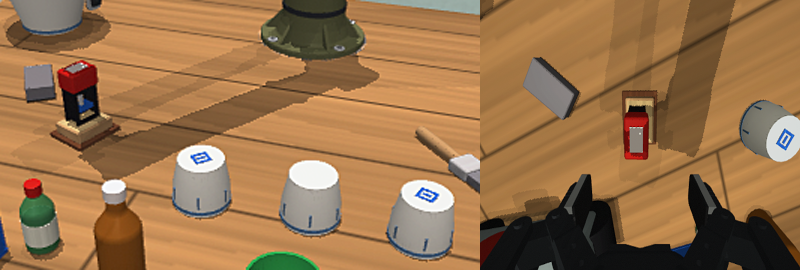

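Stamp stands upright on the stand with its top at 118 mm as expected, and the cups are undisturbed. It sits about 5 mm off centre (492.7, −283.8 against 495.9, −279.5), because it had been held slightly tilted. There's time to mend this: regrasp it centred, then lift and shift.

```bash
python3 go.py "[(.4927,-.2838,.14,68.8)]"
```

```text
turn [-0. -0.  0.] shift before turn [-4.3 -5.2 73.9] after turn [-4.3 -5.2 73.9]
```

```bash
python3 -m crank '[-0.0043,-0.0052,0.025,0,0,0,-1, 0,0,0.03,0,0,0,-1, 0,0,0.019,0,0,0,-1, 0,0,0,0,0,0,-1, 0,0,0,0,0,0,-1]'
python3 go.py "[(.4927,-.2838,.081,68.8)]"
```

```text
time: 15.4
tool_pos: [0.4932, -0.2844, 0.1408]
ee_rot: [0.0, 0.184, 0.983, -0.0]
force: [0.6, 0.1, -0.5]
finger_gap: 0.0855
gripper_force: 0.0
turn [-0.001  0.001 -0.   ] shift before turn [ 0.7  0.4 59.8] after turn [ 0.7  0.3 59.8]
```

```bash
python3 -m crank '[0,0,0.02,0,0,0,-1, 0,0,0.025,0,0,0,-1, 0,0,0.015,0,0,0,-1, 0,0,0,0,0,0,-1, 0,0,0,0,0,0,-1]'
python3 go.py "[(.4927,-.2838,.081,68.8)]"
```

```text
time: 15.9
tool_pos: [0.4942, -0.2848, 0.0821]
ee_rot: [0.002, 0.184, 0.983, -0.0]
force: [0.7, 0.5, -0.1]
finger_gap: 0.0855
gripper_force: 0.0
turn [-0.     0.003  0.   ] shift before turn [1.8 0.4 1.1] after turn [1.8 0.4 1.1]
```

```bash
python3 -m crank '[0,0.0004,0,0,0,0,-1, 0,0,0,0,0,0,1, 0,0,0,0,0,0,1, 0,0,0,0,0,0,1, 0,0,0,0,0,0,1, 0,0,0,0,0,0,1, 0,0,0,0,0,0,1]'
python3 -m crank '[0,0,-0.004,0,0,0,1, 0,0,-0.004,0,0,0,1, -0.0007,0.0026,0,0,0,0,1, -0.0007,0.0026,0,0,0,0,1, 0,0,0,0,0,0,1, 0,0,0,0,0,0,1]'
python3 -m crank '[0,0,0.003,0,0,0,1, 0,0,0.003,0,0,0,1, 0,0,0,0,0,0,1, 0,0,0.001,0,0,0,1, 0,0,0,0,0,0,1, 0,0,0,0,0,0,1]'
```

```text
time: 16.6
tool_pos: [0.494, -0.2843, 0.0816]
ee_rot: [0.001, 0.184, 0.983, -0.0]
force: [-0.9, -0.1, 2.9]
finger_gap: 0.0375
gripper_force: 63.8
time: 17.2
tool_pos: [0.497, -0.2794, 0.0889]
ee_rot: [0.001, 0.184, 0.983, -0.0]
force: [-0.0, -0.4, -1.8]
finger_gap: 0.0374
gripper_force: 63.2
time: 17.8
tool_pos: [0.4971, -0.2798, 0.0822]
ee_rot: [0.001, 0.184, 0.983, -0.0]
force: [-0.3, -0.6, -0.9]
finger_gap: 0.0373
gripper_force: 63.2
```

```bash
python3 -m crank '[0,0,0.001,0,0,0,1, 0,0,0,0,0,0,1, 0,0,0,0,0,0,0.1, 0,0,0,0,0,0,-0.3, 0,0,0,0,0,0,-1, 0,0,0,0,0,0,-1, 0,0,0,0,0,0,-1, 0,0,0,0,0,0,-1]'
python3 -m crank '[0,0,-0.01,0,0,0,-1, 0,0,-0.025,0,0,0,-1, 0,0,-0.04,0,0,0,-1, 0,0,-0.04,0,0,0,-1, 0,0,-0.02,0,0,0,-1, 0,0,0,0,0,0,-1, 0,0,0,0,0,0,-1]'
python3 look.py h; python3 held.py h .118 "(.4958,-.2795)"; python3 tri.py h "(.4958,-.2795,.118)"
python3 - <<'E'
from h import *
s=np.load("scene_h.npy",allow_pickle=True).item(); hsv=cv2.cvtColor(s["frame"],cv2.COLOR_RGB2HSV); H,S,V=[hsv[:,:,i].astype(int) for i in range(3)]
for cp in((377,228),(304,216),(454,240)):
    P=ray(s,blob(s,((S<40)&(V>225))|((H>95)&(H<130)&(S>40)),cp,24),.072); print("cup",rect(P))
E
```

```text
time: 18.6
tool_pos: [0.4971, -0.2797, 0.0812]
ee_rot: [0.001, 0.184, 0.983, -0.0]
force: [-0.0, -0.9, -0.6]
finger_gap: 0.0853
gripper_force: 0.0
time: 19.3
tool_pos: [0.4969, -0.2796, 0.2167]
ee_rot: [0.002, 0.184, 0.983, -0.0]
force: [-0.0, 0.7, -0.4]
finger_gap: 0.0851
gripper_force: 0.0
tcp [ 0.4969 -0.2796  0.2167] tool z [ 3.1e-03 -9.0e-04 -1.0e+00] yaw y 68.81 gap 0.0851 F [-0.   0.7 -0.4]
wrist [318. 200.] label (array([ 496.2, -279.2]), array([19.6, 29.9]), 68.1) 158.1 125
   red (array([ 493. , -278.2]), array([36.9, 54.8]), 68.8) 158.8
scene [222. 156.] label (array([ 495.1, -279.2]), array([18.8, 29.7]), 71.6) 161.6 27
   red (array([ 521.1, -264.1]), array([106.5,  57.7]), 32.7) 32.7
top [478. 211.] label (array([ 495.9, -278.9]), array([19.6, 29.6]), 68.2) 158.2 46
   red (array([ 493.4, -272.5]), array([44.4, 57.8]), 68.5) 158.5
h label xyz [ 0.4962 -0.2794  0.1183] [array([-0.4,  0.4]), array([0.1, 0. ])]
cup (array([592.7, 116.1]), array([60.8, 63.3]), 18.0)
cup (array([604.6, -38.8]), array([61.3, 64.3]), 18.1)
cup (array([592.1, 264.4]), array([62.1, 63.8]), 17.9)
```

The stamp is now centred on the stand and the cups are unmoved. One doubt remains: it was held slightly tilted during the press. I'll check where its foot stood, using the pressed image's foot corners at dd crop (219,303), (262,330) and (323,297).

Run:
```python
from h import *
s=np.load("scene_d.npy",allow_pickle=True).item()
px=np.array([(219,303),(262,330),(323,297)])/4+[310,150]
P=ray(s,px,.072)*1000; print(P.round(1)); print("edges",np.linalg.norm(P[1]-P[0]),np.linalg.norm(P[2]-P[1]),"centre",(P[0]+P[2])/2)
hsv=cv2.cvtColor(s["frame"],cv2.COLOR_RGB2HSV); H,S,V=[hsv[:,:,i].astype(int) for i in range(3)]
c=blob(s,((H<8)|(H>172))&(S>130)&(V>60),(377,205),25)
lab=blob(s,(S<60)&(V>110),proj(s,[.593,.1167,.148])[0],12); print("label@.148",rect(ray(s,lab,.148)))
# black frame columns lowest dark pixel
for u in range(360,396,2):
    col=V[205:245,u]; d=np.where(col<45)[0]; print(u,(205+d.max()) if len(d) else None,end="; ")
```

```text
[[601.2  90.   72. ]
 [616.5 115.   72. ]
 [580.  138.8  72. ]]
edges 29.355228005006083 43.624685591162226 centre [590.58646252 114.38031411  72.        ]
label@.148 (array([591.7, 117.1]), array([20.2, 31.3]), 63.1)
360 None; 362 None; 364 225; 366 225; 368 224; 370 226; 372 227; 374 231; 376 232; 378 231; 380 230; 382 228; 384 227; 386 226; 388 224; 390 222; 392 213; 394 211;
```

During the press, the foot's centre was about 3 mm from the cup's centre and the tilt was about 2°, so the stamp was flat on the foot and well within it. Handing in.

```bash
python3 -c "
from cell import ticket; print(ticket.close_job())"
```

```text
the job is handed in; nothing more can be done
None
```

The blank cup was stamped with the head pressed to its stop, about 3 mm off centre and about 2° off upright by my measurements. The stamp stands upright within about 1 mm of the stand's middle, and the cups are unmoved. I handed the job in at about 19 s, and no verdict came back.

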